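Find the rocking corner of a jig plate and press its shim flat

ROBOT

A 6-joint arm with a two-finger parallel gripper is mounted at the origin on the work surface. World frame = base frame: x ahead of the robot, y to its left, z up, the work surface at z = 0. Lengths are in m, angles in rad, forces in N, time in s.
With the tool pointing down it reaches from about 0.375 to 0.825 m from the base axis. Payload 5.5 kg.
Tool frame: the origin (TCP) lies on the centre line of the jaws, within the pads' length; the fingertips stand 17 mm ahead of it and the grasp point (between the pads) lies 2 mm behind it; z points along the fingers, y is the direction in which the jaws open and shut (so a half turn about z gives the same grasp; the last joint's range is limited). The gripper opens to 85 mm and grips with 20 to 120 N. Pads are 22 mm wide; open, the fingers measure 114 mm over their backs; the gripper's body (76 mm by 85 mm) begins 54 mm behind the grasp point. The pads swing forward as they close: fully open they stand 13 mm farther back than shut.
Start: joints at [-1.158, 0.314, -0.047, 1.21, 0, 1.571], TCP at [0.241, -0.55, 0.248] pointing down, gripper open.
Joint ranges: [-2.67, 2.67], [-0.69, 1.73], [-1.03, 1.25], [-2.08, 2.16], [-1.42, 1.45], [-3.14, 3.14]. Speed limits (rad/s): [2.39, 2.39, 3.01, 3.14, 3.14, 3.14].

INTERFACE

Orientations are given as a 3x3 rotation matrix whose columns are the frame's x, y, z axes.
In Python, from bench import robot gives the robot as it stands.
- The arm moves only by the tool step_arm, never from a script. Its argument "plan" is one flat list of numbers, 7 for each row, row after row: the turn, a rotation vector about the tool's x, y, z in degrees, then the shift along the tool's x, y, z in cm, then the opening, from 0 (shut) to 1 (fully open). A call has 1 to 10 rows; each row is the pose to reach, as a shift and turn from the pose commanded when the call began, along the tool's axes at that moment; what a row does not reach only later rows make up. A row lasts 1/10 s, in which the tool goes at most 50 mm and 8.59 degrees, less where a joint would pass 70% of its speed; a pose out of reach is approached as far as the arm can. A call with a gripper value outside its range is refused whole. The fingers move at their own pace and stop on an object; the grip force is fixed at half the most. Time passes only in rows, so rows that repeat a pose let the fingers close. It gives the time, the measured TCP pose, the force and the opening at its end, in the units of the state.
- robot.get_obs(): the state, without advancing time (a new reading comes with each control period).
- robot.read_camera(name): name is "scene" or "top" or "wrist"; returns a dict with "img" (384x512x3 uint8, red, green, blue), "vertical_fov" (degrees; the focal length in pixels is half the picture's height over the tangent of half this angle, whatever the lens; pixels are square), "cx", "cy" (the principal point, pixels), "pose" (4x4, takes a point from camera to world coordinates). Camera axes: x right, y up, looking along -z (the intrinsics and any distortion apply to the point x, -y, -z); pixel columns grow to the right and rows downward; lengths in m; the calibration is good to about 2 mm. A picture is of the moment at which its call begins. There is no depth.
- robot.sign_off(): hands the job in, once; it reports no verdict.
Trained networks look in a picture, given as the dict that the camera call returned (one of the last four; its "shot" number tells which), for a name from the list of things; names that differ only in an ending like _2 or _b are one class to them, and where a whole thing is asked for, a point or a joint stands for the part that bears it (a point fixed in the world has none). Each returns a list of dicts, best first, with "p" (0 to 1); they miss things now and then, are a little off and sometimes report something else, mostly with a low value. They report only what shows in the picture. A call takes as long as a camera call.
- robot.look_for(picture, label): "xyz" ([x, y, z] in m, in world coordinates, good to about 4 mm: the middle of the surface that is visible of it).
- robot.pinpoint(picture, label): "xyz" ([x, y, z] in m, in world coordinates, good to about 4 mm: a listed point, or the origin of a listed thing).
The state is a dict: "t": time; "qpos": joint angles; "joint_velocities": joint speeds; "tau": joint torques, N m; "ee_pos": TCP position; "orientation": TCP orientation; "wrist_force": force on the tool from outside, world axes, zero at the start; "ft_torque": the same for the moment, N m; "gripper_width": finger opening in m.
Only numpy, scipy, OpenCV 4.12 (cv2) and the standard library are available. Lean on these libraries where they do the work, as an engineer would, in place of code of your own. Each camera call takes 0.05 s, during which the arm holds its last target.

TASK

One corner of the aluminium jig plate rocks: press down on its corners with the fingertips until you have found the one that gives, pressing that corner right down. Let go, then press only that corner's shim tab, beside the plate, fully flat, so that the plate stands firm. Leave the other three tabs up, do not lift or shove the plate, leave the things standing around alone, and finish clear of everything.

Things in the scene. Friction and masses are not known exactly. Their poses are not given: they have to be found in the camera images.
- base: fixed dark steel base 220 (x) x 304 (y) x 8 mm lying on the table; origin under its centre, its x axis points away from the robot (turned by up to 0.22 rad), y to the left, z up
- plate: loose aluminium jig plate 200 (x) x 170 (y) x 12 mm, 1 kg, axes as the base's, lying level on four feet hidden under it, 75 mm (x) and 60 mm (y) from its centre. Origin under its centre, 30 mm above the table; its top is at 42 mm. A thin lifting bar (60 mm wide, standing out 19 mm) is on each x end. Three feet are solid, the fourth, at any corner from run to run, is springy and cannot be told by eye
- corner_1 (a point): point on the plate's top face at its near left corner, 15 mm in from both edges: where to press that corner; 42 mm above the table. A sound corner gives at most about 1 mm under 10 to 15 N; the rocking one starts to sink at about 4 N, stops 4.5 to 6 mm down at about 7 N, and springs back when let go
- shim_1 (a joint): angle of the shim of the near left corner (corner_1), rad: 0 = tab up at its steepest, 0.28 = fully flat; starts at 0 to 0.03. Steel leaf 26 mm wide on a pin (along x) 10 mm outside the plate's left edge, 18 mm above the table. Moves stiffly (about 11 N at tab_1), stays where left; flat, its inner end bears up under the plate. All four shims look and move alike
- tab_1 (a point): point on the upper face of the tab of shim_1, 30 mm out from its pin (40 mm outside the plate's edge; the tab goes on 15 mm farther out): where to press. About 28 mm above the table with the tab up, 19.5 mm with it flat on its stop; it moves sideways only 1 mm
- corner_2 (a point): point on the plate's top face at its near right corner, 15 mm in from both edges: where to press that corner; 42 mm above the table. A sound corner gives at most about 1 mm under 10 to 15 N; the rocking one starts to sink at about 4 N, stops 4.5 to 6 mm down at about 7 N, and springs back when let go
- shim_2 (a joint): angle of the shim of the near right corner (corner_2), rad: 0 = tab up at its steepest, 0.28 = fully flat; starts at 0 to 0.03. Steel leaf 26 mm wide on a pin (along x) 10 mm outside the plate's right edge, 18 mm above the table. Moves stiffly (about 11 N at tab_2), stays where left; flat, its inner end bears up under the plate. All four shims look and move alike
- tab_2 (a point): point on the upper face of the tab of shim_2, 30 mm out from its pin (40 mm outside the plate's edge; the tab goes on 15 mm farther out): where to press. About 28 mm above the table with the tab up, 19.5 mm with it flat on its stop; it moves sideways only 1 mm
- corner_3 (a point): point on the plate's top face at its far right corner, 15 mm in from both edges: where to press that corner; 42 mm above the table. A sound corner gives at most about 1 mm under 10 to 15 N; the rocking one starts to sink at about 4 N, stops 4.5 to 6 mm down at about 7 N, and springs back when let go
- shim_3 (a joint): angle of the shim of the far right corner (corner_3), rad: 0 = tab up at its steepest, 0.28 = fully flat; starts at 0 to 0.03. Steel leaf 26 mm wide on a pin (along x) 10 mm outside the plate's right edge, 18 mm above the table. Moves stiffly (about 11 N at tab_3), stays where left; flat, its inner end bears up under the plate. All four shims look and move alike
- tab_3 (a point): point on the upper face of the tab of shim_3, 30 mm out from its pin (40 mm outside the plate's edge; the tab goes on 15 mm farther out): where to press. About 28 mm above the table with the tab up, 19.5 mm with it flat on its stop; it moves sideways only 1 mm
- corner_4 (a point): point on the plate's top face at its far left corner, 15 mm in from both edges: where to press that corner; 42 mm above the table. A sound corner gives at most about 1 mm under 10 to 15 N; the rocking one starts to sink at about 4 N, stops 4.5 to 6 mm down at about 7 N, and springs back when let go
- shim_4 (a joint): angle of the shim of the far left corner (corner_4), rad: 0 = tab up at its steepest, 0.28 = fully flat; starts at 0 to 0.03. Steel leaf 26 mm wide on a pin (along x) 10 mm outside the plate's left edge, 18 mm above the table. Moves stiffly (about 11 N at tab_4), stays where left; flat, its inner end bears up under the plate. All four shims look and move alike
- tab_4 (a point): point on the upper face of the tab of shim_4, 30 mm out from its pin (40 mm outside the plate's edge; the tab goes on 15 mm farther out): where to press. About 28 mm above the table with the tab up, 19.5 mm with it flat on its stop; it moves sideways only 1 mm
- springy_foot (a joint): how far the springy foot, under whichever corner it is, has sunk under load (m): 0 = up, 0.0045 = right down. It is a pin hidden under the plate; this number does not tell where it is
- gauge_block: steel gauge block 35 x 30 x 18 mm lying in the middle of the plate; bystander, origin under its centre
- brass_weight: upright brass cylinder 22 mm across, 24 mm high, standing on the base between the two right-hand shims; bystander, origin under its centre
- long_block: slim steel block 45 x 9 x 25 mm standing on the base between the two left-hand shims; bystander, origin under its centre
- tray: shallow aluminium tray 240 x 170 x 20 mm left of the base; bystander
- flask: glass bottle 64 mm across, 100 mm high, right of the base; bystander
- pot: white open plastic pot 68 mm across, 75 mm high, right of the base; bystander
- small_jar: small jar 38 mm across, 45 mm high, with a red band, right of the base; bystander

How it is judged:
By the outcome, as a careful person would: the job done as asked, in the order asked, and still so for the second after the job is handed in, with the robot touching nothing.
It also fails if it takes over 54 s, if anything falls off the work surface, if the arm or the gripper's body presses on something with over 40 N, if the wrist force passes 120 N, or if a joint passes its speed limit or range.

## Working session

There is one attempt and no reset: what is moved stays moved. The work goes in short steps, Python scripts to look and compute and a tool call to move; the robot and the scene stay as the last step left them, time stands still between calls to the robot, and variables do not carry over. Pictures are saved under pics/ and viewed, and the job is handed in when it is done.

Besides the shell and the picture viewer there is one more tool, called after "Call:" as name(argument=value, ...), one argument or row to a line, values as JSON. step_arm: Moves the arm, as the interface text tells. Its arguments: {"type":"object","properties":{"plan":{"type":"array","items":{"type":"number"}}},"required":["plan"]}

```bash
mkdir -p pics; ls; cat > h.py <<'E'
import numpy as np, cv2
from bench import robot
def save(d,n,s=1.5):
    im=cv2.cvtColor(d["img"],cv2.COLOR_RGB2BGR); im=cv2.resize(im,None,fx=s,fy=s); cv2.imwrite("pics/"+n,im)
E
python3 - <<'E'
from h import *
np.set_printoptions(precision=4,suppress=True)
o=robot.get_obs()
for k,v in o.items(): print(k,np.array(v))
for c in ["top","scene"]:
    d=robot.read_camera(c); save(d,c+"0.png")
    print(c,{k:(v if k!="img" else 0) for k,v in d.items()})
    for l in ["base","plate","corner_1","tab_1","gauge_block","brass_weight","long_block"]:
        print(l,[(np.round(r["xyz"],4).tolist(),round(r["p"],2)) for r in robot.pinpoint(d,l)])
print(robot.get_obs()["t"])
E
```

```text
pics
t 0.0
qpos [-1.158   0.3142 -0.0481  1.2102  0.      1.5708]
joint_velocities [-0.0001 -0.0006  0.0011  0.0003  0.0013  0.0002]
tau [ -0.0005 -53.9594  33.9748   0.0192  -0.0001  -0.    ]
ee_pos [ 0.2405 -0.5491  0.2474]
orientation [[ 0.916   0.4011 -0.0007]
 [ 0.4011 -0.916   0.0016]
 [ 0.     -0.0017 -1.    ]]
wrist_force [ 0.6155 -0.2666 -0.8332]
ft_torque [-0.0176  0.0579  0.0241]
gripper_width 0.08533406921445023
top {'img': 0, 'vertical_fov': 52.67147595499955, 'cx': 259.88991944300494, 'cy': 188.68023935453695, 'pose': array([[-0.0156,  0.9966, -0.0812,  0.4601],
       [-0.9998, -0.0148,  0.0101,  0.0129],
       [ 0.0089,  0.0814,  0.9966,  1.2782],
       [ 0.    ,  0.    ,  0.    ,  1.    ]]), 'shot': 1}
base []
plate [([0.5679, 0.0249, 0.0309], 0.7)]
corner_1 [([0.4907, 0.1038, 0.0444], 0.98), ([0.4713, -0.0295, 0.0421], 0.84), ([0.6653, 0.077, 0.0395], 0.69), ([0.6412, -0.0604, 0.0448], 0.6), ([0.5175, 0.1612, 0.0289], 0.38)]
tab_1 [([0.5187, 0.1619, 0.0283], 0.68), ([0.6647, 0.1315, 0.0228], 0.61), ([0.4715, -0.0832, 0.0269], 0.52), ([0.6201, -0.1119, 0.0286], 0.4
[... 368 characters left out ...]
58,  0.0311],
       [-0.0158,  0.5835,  0.812 ,  1.0001],
       [ 0.    ,  0.    ,  0.    ,  1.    ]]), 'shot': 2}
base [([0.5833, 0.0336, 0.0432], 0.56)]
plate [([0.5629, 0.0218, 0.0297], 0.69)]
corner_1 [([0.4712, -0.0276, 0.0409], 0.92), ([0.4915, 0.1055, 0.0401], 0.84), ([0.6645, 0.0781, 0.0434], 0.68), ([0.6377, -0.0577, 0.0423], 0.61)]
tab_1 [([0.6625, 0.1344, 0.0272], 0.77), ([0.4701, -0.0829, 0.0271], 0.57), ([0.5103, 0.1586, 0.0331], 0.56), ([0.6184, -0.1106, 0.0224], 0.55)]
gauge_block [([0.5824, 0.0359, 0.046], 0.7)]
brass_weight [([0.5447, -0.0943, 0.0054], 0.56), ([0.5952, 0.4384, -0.0], 0.35)]
long_block [([0.5818, 0.145, 0.0109], 0.59), ([0.5938, 0.4352, -0.0015], 0.56)]
0.8
```

View pics/top0.png

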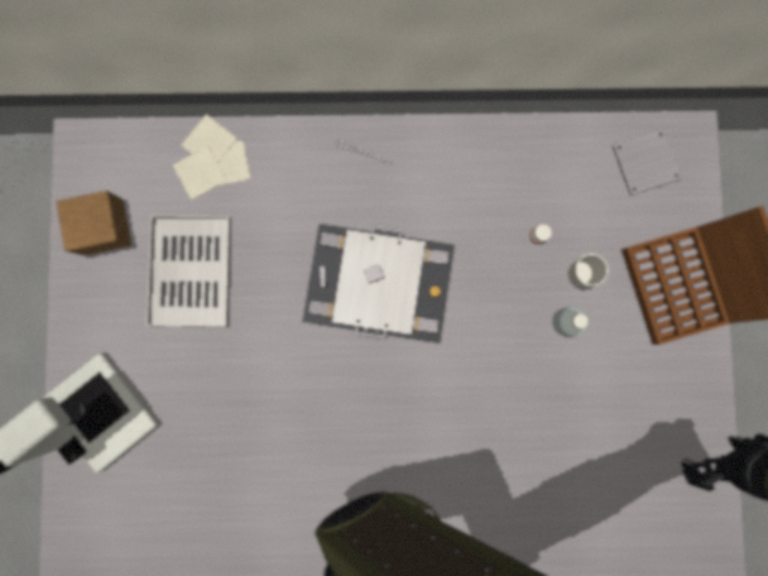

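View pics/scene0.png

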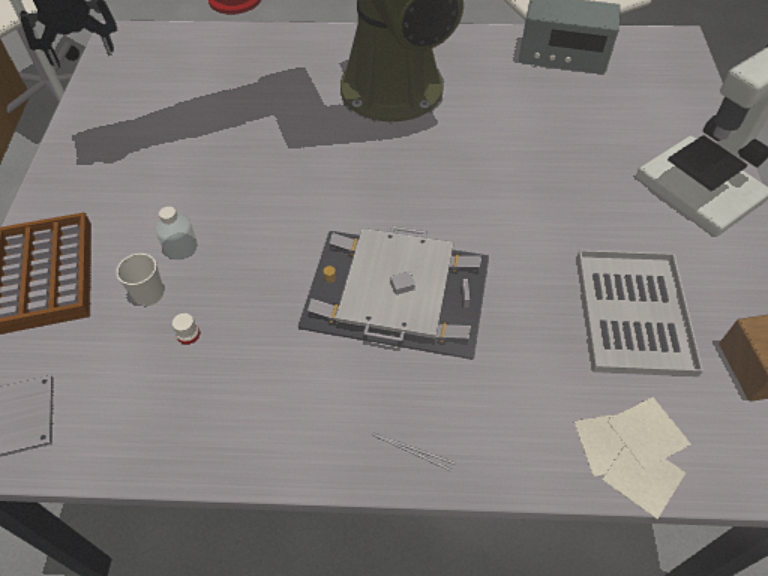

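The pictures show the plate at about (380,280) in the top view. It is turned about -0.19 rad, with four tabs around it and the way clear. Next I fit the plate pose.

```bash
python3 - <<'E'
from h import *
C=np.array([[[.4907,.1038],[.4713,-.0295],[.6412,-.0604],[.6653,.077]],[[.4915,.1055],[.4712,-.0276],[.6377,-.0577],[.6645,.0781]]]).mean(0)
T=np.array([[[.5187,.1619],[.4715,-.0832],[.6201,-.1119],[.6647,.1315]],[[.5103,.1586],[.4701,-.0829],[.6184,-.1106],[.6625,.1344]]]).mean(0)
P=np.array([[-85,70],[-85,-70],[85,-70],[85,70]])/1e3
def fit(P,Q):
    a,b=P-P.mean(0),Q-Q.mean(0); th=np.arctan2((a[:,0]*b[:,1]-a[:,1]*b[:,0]).sum(),(a*b).sum())
    R=np.array([[np.cos(th),-np.sin(th)],[np.sin(th),np.cos(th)]]); t=Q.mean(0)-R@P.mean(0); return th,R,t,(P@R.T+t-Q)*1e3
th,R,t,r=fit(P,C); print(th,t,r)
print("tabs in plate frame",(T-t)@R*1e3)
print("others",(np.array([[.5829,.034],[.5436,-.0956],[.582,.1435]])-t)@R*1e3)
x0=.070
P2=np.array([[-x0,125],[-x0,-125],[x0,-125],[x0,125]])/1e3
th,R,t,r=fit(np.r_[P,P2],np.r_[C,T]); print(th,t,r)
E
```

```text
-0.16665643650439405 [0.566675 0.02365 ] [[ 3.36470416  2.13045877]
 [-0.00934204 -2.72983124]
 [-0.56470416 -0.43045877]
 [-2.79065796  1.02983124]]
tabs in plate frame [[ -74.1121453   126.05229289]
 [ -76.84660411 -121.12598838]
 [  74.224597   -124.3094921 ]
 [  77.45075257  123.86414554]]
others [[  14.28328091   12.89810108]
 [  -2.97338345 -121.42560321]
 [  -4.76877138  120.73167333]]
-0.17339824623860053 [0.56685625 0.0241875 ] [[  4.1080407    3.15289394]
 [ -0.19624687  -1.54768761]
 [ -0.9455407   -0.37789394]
 [ -2.24125313   0.92268761]
 [ 73.85362789 -12.92490361]
 [ 74.42097152 -15.8759421 ]
 [-73.89112789  12.29990361]
 [-75.10847152  14.3509421 ]]
```

```bash
cat >> h.py <<'E'
from scipy.spatial.transform import Rotation as Ro
C=np.array([[[.4907,.1038],[.4713,-.0295],[.6412,-.0604],[.6653,.077]],[[.4915,.1055],[.4712,-.0276],[.6377,-.0577],[.6645,.0781]]]).mean(0)
T=np.array([[[.5187,.1619],[.4715,-.0832],[.6201,-.1119],[.6647,.1315]],[[.5103,.1586],[.4701,-.0829],[.6184,-.1106],[.6625,.1344]]]).mean(0)
PC=np.array([[-85,70],[-85,-70],[85,-70],[85,70]])/1e3
PT=np.array([[-75,125],[-75,-125],[75,-125],[75,125]])/1e3
def fit(P,Q):
    a,b=P-P.mean(0),Q-Q.mean(0); th=np.arctan2((a[:,0]*b[:,1]-a[:,1]*b[:,0]).sum(),(a*b).sum())
    R=np.array([[np.cos(th),-np.sin(th)],[np.sin(th),np.cos(th)]]); t=Q.mean(0)-R@P.mean(0); return th,R,t,(P@R.T+t-Q)*1e3
def rel(xyz,yaw):
    o=robot.get_obs(); R0=np.array(o["orientation"])
    c,s=np.cos(yaw),np.sin(yaw); Rt=np.array([[c,s,0],[s,-c,0],[0,0,-1]])
    rv=np.degrees(Ro.from_matrix(R0.T@Rt).as_rotvec()); sh=R0.T@(np.array(xyz)-o["ee_pos"])*100
    print("turn",rv.round(2),"shift cm",sh.round(2))
E
python3 - <<'E'
from h import *
th,R,t,r=fit(np.r_[PC,PT],np.r_[C,T]); print(th,t,r)
print((PC@R.T+t).round(4),(PT@R.T+t).round(4))
rel([t[0],t[1],.28],th)
E
```

```text
-0.17527147563104856 [0.56685625 0.0241875 ] [[ 4.26479713  3.28696069]
 [-0.29776733 -1.36813242]
 [-1.10229713 -0.51196069]
 [-2.13973267  0.74313242]
 [ 0.30223982  0.1005641 ]
 [ 0.40837471 -2.76924503]
 [-0.33973982 -0.7255641 ]
 [-1.09587471  1.24424503]]
[[ 0.4954  0.1079]
 [ 0.471  -0.0299]
 [ 0.6383 -0.0596]
 [ 0.6628  0.0783]] [[ 0.5148  0.1604]
 [ 0.4712 -0.0858]
 [ 0.6189 -0.112 ]
 [ 0.6625  0.1342]]
turn [ 0.   -0.   33.69] shift cm [ 52.89 -39.47  -3.17]
```

Call:
step_arm(
  plan=[0,0,0,0,0,-3.2,0,0,0,33.7,52.9,-39.5,-3.2,0,0,0,33.7,52.9,-39.5,-3.2,0,0,0,33.7,52.9,-39.5,-3.2,0,0,0,33.7,52.9,-39.5,-3.2,0,0,0,33.7,52.9,-39.5,-3.2,0,0,0,33.7,52.9,-39.5,-3.2,0,0,0,33.7,52.9,-39.5,-3.2,0,0,0,33.7,52.9,-39.5,-3.2,0,0,0,33.7,52.9,-39.5,-3.2,0],
)

```text
t: 1.8
ee_pos: [0.4596, -0.1641, 0.2807]
orientation: [[0.985, -0.175, 0.001], [-0.175, -0.985, -0.0], [0.001, 0.0, -1.0]]
wrist_force: [0.7, -1.2, -0.1]
gripper_width: 0.0006
```

```bash
python3 - <<'E'
from h import *
th,R,t,r=fit(np.r_[PC,PT],np.r_[C,T])
rel([t[0],t[1],.28],th)
E
```

```text
turn [ 0.01 -0.05 -0.02] shift cm [  7.28 -20.42   0.07]
```

Call:
step_arm(
  plan=[0,0,0,7.2,-20.0,0,0,0,0,0,7.2,-20.0,0,0,0,0,0,7.2,-20.0,0,0,0,0,0,7.2,-20.0,0,0,0,0,0,7.2,-20.0,0,0,0,0,0,7.2,-20.0,0,0,0,0,0,7.2,-20.0,0,0],
)

```text
t: 2.5
ee_pos: [0.5578, -0.0443, 0.2802]
orientation: [[0.995, -0.101, 0.002], [-0.101, -0.994, 0.041], [-0.002, -0.041, -0.999]]
wrist_force: [0.2, 0.2, 0.2]
gripper_width: -0.0
```

```bash
python3 - <<'E'
from h import *
d=robot.read_camera("wrist"); save(d,"w1.png")
print(d["pose"],d["vertical_fov"])
for l in ["plate","corner_1","tab_1","gauge_block"]:
    print(l,[(np.round(r["xyz"],4).tolist(),round(r["p"],2)) for r in robot.pinpoint(d,l)])
o=robot.get_obs(); print(o["ee_pos"],o["t"],o["wrist_force"])
E
```

```text
[[-0.10090228  0.94587395  0.30844966  0.63750189]
 [-0.99403342 -0.08293727 -0.07084473 -0.05839948]
 [-0.04142822 -0.31375766  0.94859888  0.40568354]
 [ 0.          0.          0.          1.        ]] 58.78542241533064
plate [([0.5686, 0.0232, 0.0308], 0.61)]
corner_1 [([0.6396, -0.0612, 0.0438], 0.95), ([0.4895, 0.1063, 0.0429], 0.89), ([0.6605, 0.0797, 0.0428], 0.77), ([0.4722, -0.0312, 0.0404], 0.69)]
tab_1 [([0.6204, -0.1122, 0.0276], 0.94), ([0.4724, -0.0811, 0.0257], 0.81), ([0.5115, 0.1599, 0.0291], 0.65), ([0.6636, 0.1273, 0.0289], 0.59)]
gauge_block [([0.5834, 0.0311, 0.0434], 0.82)]
[ 0.55739134 -0.04466437  0.28050612] 2.75 [-0.31818117  0.02235969 -0.3655585 ]
```

View pics/w1.png

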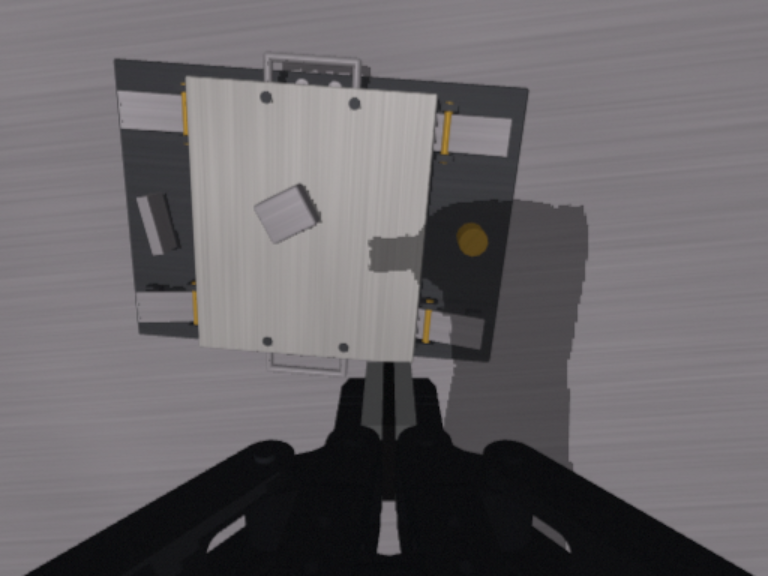

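The wrist view shows the plate's top corners at about (187,77), (437,95), (413,361) and (200,346). The arm stopped short of its target and is slightly turned, so I check the joints and the corner rays.

```bash
python3 - <<'E'
from h import *
np.set_printoptions(precision=4,suppress=True)
o=robot.get_obs(); print(o["qpos"],o["joint_velocities"])
d=robot.read_camera("wrist"); print([ (k,d[k]) for k in d if k not in("img","pose")])
f=192/np.tan(np.radians(d["vertical_fov"]/2)); M=d["pose"]
px=np.array([[200,346],[413,361],[437,95],[187,77]])/1.5
Q=[]
for u,v in px:
    r=M[:3,:3]@np.array([(u-d["cx"])/f,-(v-d["cy"])/f,-1]); s=(.042-M[2,3])/r[2]; Q.append((M[:3,3]+s*r)[:2])
Q=np.array(Q); print(Q)
print(fit(np.array([[-100,85],[-100,-85],[100,-85],[100,85]])/1e3,Q))
W=np.array([[.4895,.1063],[.4722,-.0312],[.6396,-.0612],[.6605,.0797],[.5115,.1599],[.4724,-.0811],[.6204,-.1122],[.6636,.1273]])
print(fit(np.r_[PC,PT],W))
E
```

```text
[-0.1031  0.2266 -0.089   1.2567  0.0412  3.1406] [ 0.0021 -0.002   0.0021 -0.0001  0.0003 -0.0009]
[('vertical_fov', 58.78542241533064), ('cx', 258.7259647067198), ('cy', 191.16339487257673), ('shot', 4)]
[[ 0.4828  0.1223]
 [ 0.456  -0.0449]
 [ 0.6497 -0.0777]
 [ 0.6783  0.0879]]
(np.float64(-0.16837988582156171), array([[ 0.9859,  0.1676],
       [-0.1676,  0.9859]]), array([0.5667, 0.0219]), array([[-0.4524,  0.1967],
       [-2.1464, -0.2641],
       [ 1.3367, -0.9759],
       [ 1.2621,  1.0432]]))
(np.float64(-0.17069425501918595), array([[ 0.9855,  0.1699],
       [-0.1699,  0.9855]]), array([0.5662, 0.0234]), array([[ 4.8385,  0.5589],
       [-1.6429,  0.0935],
       [-1.5135,  1.2161],
       [ 1.3679, -1.7185],
       [ 2.0358, -0.5391],
       [-1.3308, -5.9059],
       [-1.5108, -0.2859],
       [-2.2442,  6.5809]]))
```

The wrist joint hit its range at joint 6 = 3.14. I'll turn the tool 90° the other way instead. Two estimates agree on the plate pose: (0.5665, 0.023), yaw -0.171.

```bash
cat >> h.py <<'E'
th=-0.171; t=np.array([.5665,.023]); R=np.array([[np.cos(th),-np.sin(th)],[np.sin(th),np.cos(th)]])
CW=PC@R.T+t; TW=PT@R.T+t; YAW=th+np.pi/2
E
python3 - <<'E'
from h import *
print(CW.round(4),TW.round(4))
rel([*CW[1],.12],YAW)
E
```

```text
[[ 0.4947  0.1064]
 [ 0.4708 -0.0315]
 [ 0.6383 -0.0604]
 [ 0.6622  0.0775]] [[ 0.5139  0.1589]
 [ 0.4713 -0.0874]
 [ 0.6191 -0.1129]
 [ 0.6617  0.1334]]
turn [ -1.96  -1.71 -86.04] shift cm [-8.73  0.24 16.07]
```

Call:
step_arm(
  plan=[0,0,0,-8.7,0.2,8,0,-1.96,-1.71,-86.0,-8.7,0.2,16.1,0,-1.96,-1.71,-86.0,-8.7,0.2,16.1,0,-1.96,-1.71,-86.0,-8.7,0.2,16.1,0,-1.96,-1.71,-86.0,-8.7,0.2,16.1,0,-1.96,-1.71,-86.0,-8.7,0.2,16.1,0,-1.96,-1.71,-86.0,-8.7,0.2,16.1,0,-1.96,-1.71,-86.0,-8.7,0.2,16.1,0,-1.96,-1.71,-86.0,-8.7,0.2,16.1,0,-1.96,-1.71,-86.0,-8.7,0.2,16.1,0],
)

```text
t: 3.8
ee_pos: [0.4714, -0.0309, 0.1197]
orientation: [[0.312, 0.95, -0.002], [0.95, -0.312, 0.004], [0.003, -0.003, -1.0]]
wrist_force: [0.3, -0.0, 0.0]
gripper_width: 0.0004
```

```bash
python3 - <<'E'
from h import *
o=robot.get_obs(); print(o["t"],o["ee_pos"],o["qpos"],o["wrist_force"])
rel([*CW[1],.075],YAW)
E
```

```text
3.8 [ 0.47143434 -0.03094929  0.11974063] [-0.06794352  0.1741027  -0.53811725  0.86109989  0.00359474  1.81965848] [ 0.26819717 -0.01360099  0.03104852]
turn [-0.18 -0.18 -8.35] shift cm [-0.09 -0.03  4.47]
```

Call:
step_arm(
  plan=[-0.2,-0.2,-8.3,-0.1,0,2,0,-0.2,-0.2,-8.3,-0.1,0,4.5,0,-0.2,-0.2,-8.3,-0.1,0,4.5,0,-0.2,-0.2,-8.3,-0.1,0,4.5,0],
)

```text
t: 4.2
ee_pos: [0.4705, -0.0316, 0.0747]
orientation: [[0.177, 0.984, -0.001], [0.984, -0.177, -0.0], [-0.0, -0.001, -1.0]]
wrist_force: [-0.4, 0.2, -0.2]
gripper_width: 0.0001
```

```bash
python3 - <<'E'
from h import *
d=robot.read_camera("scene"); 
im=d["img"][120:270,180:345]; cv2.imwrite("pics/s2.png",cv2.resize(cv2.cvtColor(im,cv2.COLOR_RGB2BGR),None,fx=4,fy=4,interpolation=cv2.INTER_CUBIC))
o=robot.get_obs(); print(o["t"],o["ee_pos"],o["wrist_force"])
rel([*CW[1],.075],YAW)
E
```

```text
4.25 [ 0.47141773 -0.03163801  0.07534256] [ 0.60826197  0.54404416 -0.19205796]
turn [ 0.02  0.01 -0.41] shift cm [ 0.   -0.06  0.03]
```

View pics/s2.png

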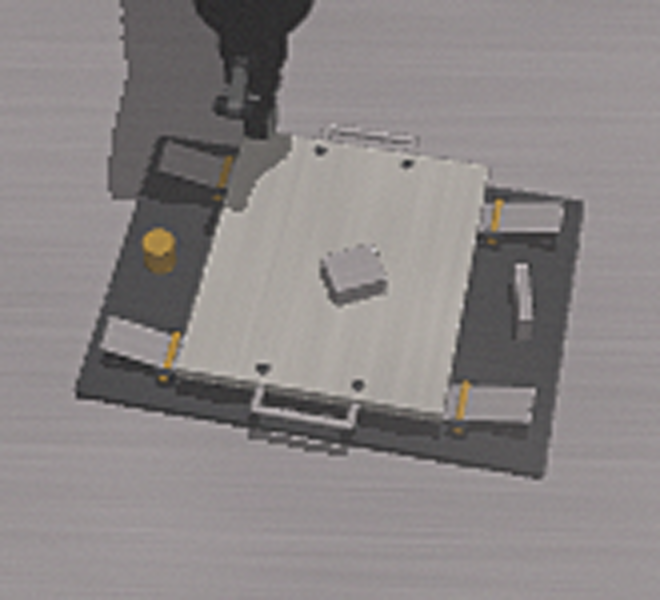

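Call:
step_arm(
  plan=[0,0,0,0,0,1.2,0,0,0,0,0,0,1.4,0,0,0,0,0,0,1.4,0],
)

```text
t: 4.55
ee_pos: [0.4708, -0.0315, 0.0603]
orientation: [[0.177, 0.984, -0.001], [0.984, -0.177, -0.0], [-0.0, -0.001, -1.0]]
wrist_force: [-0.2, 0.4, -0.6]
gripper_width: -0.0001
```

Call:
step_arm(
  plan=[0,0,0,0,0,0.1,0,0,0,0,0,0,0.1,0],
)

```text
t: 4.75
ee_pos: [0.4712, -0.0315, 0.0596]
orientation: [[0.177, 0.984, -0.0], [0.984, -0.177, -0.0], [-0.0, 0.0, -1.0]]
wrist_force: [-0.5, 0.7, -0.1]
gripper_width: -0.0002
```

Call:
step_arm(
  plan=[0,0,0,0,0,0.1,0,0,0,0,0,0,0.1,0],
)

```text
t: 4.95
ee_pos: [0.4714, -0.0315, 0.059]
orientation: [[0.177, 0.984, 0.0], [0.984, -0.177, -0.0], [-0.0, 0.0, -1.0]]
wrist_force: [-1.7, -0.1, 4.0]
gripper_width: -0.0001
```

Call:
step_arm(
  plan=[0,0,0,0,0,0.1,0,0,0,0,0,0,0.1,0],
)

```text
t: 5.15
ee_pos: [0.4714, -0.0315, 0.0589]
orientation: [[0.177, 0.984, 0.001], [0.984, -0.177, -0.0], [-0.0, 0.001, -1.0]]
wrist_force: [-4.8, 0.4, 16.0]
gripper_width: -0.0002
```

Call:
step_arm(
  plan=[0,0,0,0,0,0.1,0,0,0,0,0,0,0.1,0],
)

```text
t: 5.35
ee_pos: [0.4714, -0.0315, 0.0588]
orientation: [[0.177, 0.984, 0.001], [0.984, -0.177, -0.0], [-0.0, 0.001, -1.0]]
wrist_force: [-8.8, 1.8, 26.9]
gripper_width: -0.0002
```

Corner 2 is sound: 27 N with no sinking. Lifting and moving to corner 1.

Call:
step_arm(
  plan=[0,0,0,0,0,-2.0,0,0,0,0,0,0,-2.5,0,0,0,0,0,0,-2.5,0],
)

```text
t: 5.65
ee_pos: [0.4721, -0.0315, 0.0823]
orientation: [[0.177, 0.984, 0.002], [0.984, -0.177, -0.0], [-0.0, 0.002, -1.0]]
wrist_force: [-0.0, 1.2, -0.4]
gripper_width: -0.0001
```

```bash
python3 - <<'E'
from h import *
o=robot.get_obs(); print(o["t"],o["ee_pos"],o["wrist_force"])
rel([*CW[0],.0635],YAW)
E
```

```text
5.65 [ 0.47212582 -0.03149715  0.08227971] [-0.00699998  1.1835814  -0.41815281]
turn [ 0.12  0.   -0.37] shift cm [13.98 -0.22  1.88]
```

Call:
step_arm(
  plan=[0.1,0,-0.4,14,-0.2,0,0,0.1,0,-0.4,14,-0.2,0,0,0.1,0,-0.4,14,-0.2,0,0,0.1,0,-0.4,14,-0.2,0,0,0.1,0,-0.4,14,-0.2,1.0,0,0.1,0,-0.4,14,-0.2,2.0,0,0.1,0,-0.4,14,-0.2,2.0,0],
)

```text
t: 6.35
ee_pos: [0.4927, 0.1054, 0.0597]
orientation: [[0.171, 0.985, -0.004], [0.985, -0.171, -0.0], [-0.001, -0.004, -1.0]]
wrist_force: [-0.1, -0.3, -0.3]
gripper_width: -0.0004
```

Call:
step_arm(
  plan=[0,0,0,0,0,0.1,0,0,0,0,0,0,0.2,0,0,0,0,0,0,0.2,0],
)

```text
t: 6.65
ee_pos: [0.4936, 0.106, 0.0593]
orientation: [[0.171, 0.985, -0.002], [0.985, -0.171, -0.0], [-0.001, -0.002, -1.0]]
wrist_force: [0.4, -1.0, -0.2]
gripper_width: -0.0002
```

Call:
step_arm(
  plan=[0,0,0,0,0,0.1,0,0,0,0,0,0,0.1,0],
)

```text
t: 6.85
ee_pos: [0.4939, 0.1063, 0.059]
orientation: [[0.17, 0.985, -0.002], [0.985, -0.17, -0.001], [-0.001, -0.001, -1.0]]
wrist_force: [-1.8, -1.5, 6.5]
gripper_width: 0.0
```

Call:
step_arm(
  plan=[0,0,0,0,0,0.1,0,0,0,0,0,0,0.1,0],
)

```text
t: 7.05
ee_pos: [0.4939, 0.1063, 0.0589]
orientation: [[0.17, 0.985, -0.001], [0.985, -0.17, -0.001], [-0.001, -0.001, -1.0]]
wrist_force: [-5.7, -2.1, 16.0]
gripper_width: 0.0002
```

Corner 1 is sound too. On to corner 4.

Call:
step_arm(
  plan=[0,0,0,0,0,-2.0,0,0,0,0,0,0,-2.5,0,0,0,0,0,0,-2.5,0],
)

```text
t: 7.35
ee_pos: [0.4949, 0.1069, 0.0833]
orientation: [[0.17, 0.985, 0.0], [0.985, -0.17, 0.001], [0.001, 0.0, -1.0]]
wrist_force: [-0.7, 0.1, 0.2]
gripper_width: 0.0002
```

```bash
python3 - <<'E'
from h import *
o=robot.get_obs(); print(o["t"],o["ee_pos"],o["wrist_force"])
rel([*CW[3],.0615],YAW)
E
```

```text
7.35 [0.49488668 0.10690431 0.08328985] [-0.67098095  0.05986601  0.19519371]
turn [ 0.02 -0.03  0.02] shift cm [-0.06 16.98  2.18]
```

Call:
step_arm(
  plan=[0,0,0,0,17,0,0,0,0,0,0,17,0,0,0,0,0,0,17,0,0,0,0,0,0,17,0,0,0,0,0,0,17,1.0,0,0,0,0,0,17,2.1,0,0,0,0,0,17,2.1,0],
)

```text
t: 8.05
ee_pos: [0.6587, 0.0777, 0.0586]
orientation: [[0.169, 0.986, -0.006], [0.986, -0.169, -0.001], [-0.002, -0.006, -1.0]]
wrist_force: [-1.1, -1.6, 2.8]
gripper_width: 0.0
```

Call:
step_arm(
  plan=[0,0,0,0,0,0.1,0,0,0,0,0,0,0.2,0,0,0,0,0,0,0.2,0],
)

```text
t: 8.35
ee_pos: [0.6608, 0.0781, 0.0594]
orientation: [[0.169, 0.986, -0.002], [0.986, -0.169, 0.0], [-0.0, -0.002, -1.0]]
wrist_force: [-0.0, 0.1, -0.1]
gripper_width: 0.0
```

Call:
step_arm(
  plan=[0,0,0,0,0,0.1,0,0,0,0,0,0,0.1,0],
)

```text
t: 8.55
ee_pos: [0.6612, 0.0781, 0.0586]
orientation: [[0.169, 0.986, -0.002], [0.986, -0.169, 0.0], [0.0, -0.002, -1.0]]
wrist_force: [-1.0, 0.6, 4.1]
gripper_width: -0.0001
```

Call:
step_arm(
  plan=[0,0,0,0,0,0.1,0,0,0,0,0,0,0.1,0],
)

```text
t: 8.75
ee_pos: [0.6614, 0.0782, 0.0574]
orientation: [[0.17, 0.986, -0.002], [0.986, -0.17, 0.001], [0.0, -0.002, -1.0]]
wrist_force: [-3.3, 1.9, 4.6]
gripper_width: -0.0001
```

Call:
step_arm(
  plan=[0,0,0,0,0,0.1,0,0,0,0,0,0,0.1,0],
)

```text
t: 8.95
ee_pos: [0.6615, 0.0782, 0.0563]
orientation: [[0.17, 0.986, -0.002], [0.986, -0.17, 0.001], [0.0, -0.002, -1.0]]
wrist_force: [-2.1, 1.6, 5.5]
gripper_width: 0.0
```

Corner 4 sinks. Pressing it right down.

Call:
step_arm(
  plan=[0,0,0,0,0,0.1,0,0,0,0,0,0,0.2,0,0,0,0,0,0,0.2,0],
)

```text
t: 9.25
ee_pos: [0.6616, 0.0783, 0.0544]
orientation: [[0.17, 0.986, -0.001], [0.986, -0.17, 0.001], [0.001, -0.002, -1.0]]
wrist_force: [-2.6, 3.0, 5.6]
gripper_width: 0.0
```

Call:
step_arm(
  plan=[0,0,0,0,0,0.1,0,0,0,0,0,0,0.1,0],
)

```text
t: 9.45
ee_pos: [0.6617, 0.0783, 0.0542]
orientation: [[0.17, 0.986, -0.001], [0.986, -0.17, 0.001], [0.001, -0.001, -1.0]]
wrist_force: [-4.2, 2.0, 10.0]
gripper_width: 0.0001
```

Call:
step_arm(
  plan=[0,0,0,0,0,0.1,0,0,0,0,0,0,0.1,0],
)

```text
t: 9.65
ee_pos: [0.6618, 0.0783, 0.0541]
orientation: [[0.17, 0.986, -0.001], [0.986, -0.17, 0.001], [0.001, -0.001, -1.0]]
wrist_force: [-5.9, 2.1, 16.0]
gripper_width: 0.0002
```

It is on its stop: about 5 mm down at 16 N. Now I let go and look before pressing tab 4.

Call:
step_arm(
  plan=[0,0,0,0,0,-1.0,0,0,0,0,0,0,-5,0,0,0,0,0,0,-8,0,0,0,0,0,0,-12,0,0,0,0,0,0,-16,0,0,0,0,0,0,-20,0,0,0,0,0,0,-20,0],
)

```text
t: 10.35
ee_pos: [0.665, 0.0777, 0.2587]
orientation: [[0.17, 0.985, 0.008], [0.985, -0.17, 0.0], [0.002, 0.008, -1.0]]
wrist_force: [0.4, -0.2, 0.8]
gripper_width: 0.0002
```

```bash
python3 - <<'E'
from h import *
d=robot.read_camera("wrist"); save(d,"w3.png"); np.save("w3.npy",d,allow_pickle=True)
for l in ["corner_1","tab_1"]:
    print(l,[(np.round(r["xyz"],4).tolist(),round(r["p"],2)) for r in robot.pinpoint(d,l)])
o=robot.get_obs(); print(o["t"],o["ee_pos"],o["wrist_force"])
print(TW[3]); rel([*TW[3],.065],YAW)
E
```

```text
corner_1 [([0.6617, 0.0789, 0.0462], 0.86), ([0.4922, 0.1102, 0.0433], 0.85), ([0.4713, -0.0293, 0.0467], 0.66), ([0.5124, 0.1593, 0.0267], 0.58)]
tab_1 [([0.6627, 0.1305, 0.0278], 0.94), ([0.4733, -0.0835, 0.0301], 0.74), ([0.5087, 0.1602, 0.0289], 0.59)]
10.5 [0.66171613 0.07749174 0.25140333] [ 0.02913516 -0.94692698 -0.42125008]
[0.66167711 0.1334143 ]
turn [-0.12  0.06  0.01] shift cm [ 5.53 -0.91 18.64]
```

View pics/w3.png

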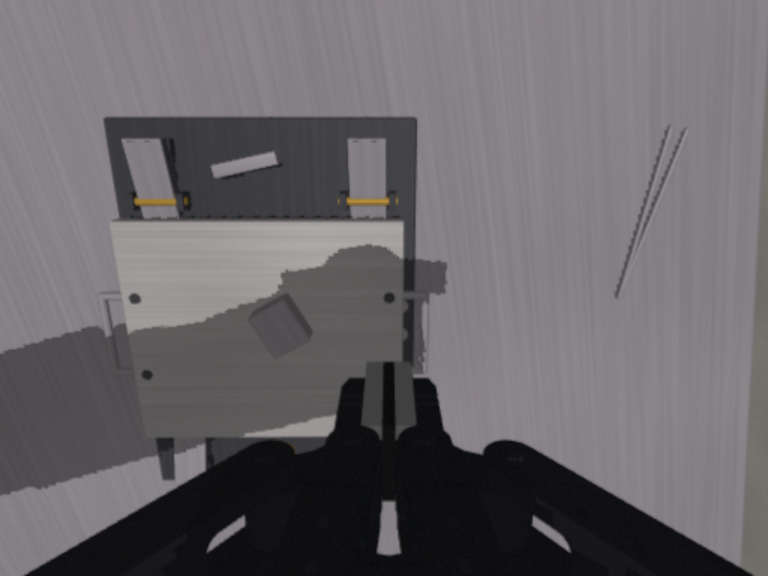

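The wrist view shows tab 4 with its outer end at (348–386,139) and its yellow pin at (367,201). The plate looks in place.

```bash
python3 - <<'E'
from h import *
d=np.load("w3.npy",allow_pickle=True).item()
f=192/np.tan(np.radians(d["vertical_fov"]/2)); M=d["pose"]
for u,v,z in [(348,139,.032),(386,139,.032),(367,201,.020),(404,221,.042),(111,221,.042)]:
    r=M[:3,:3]@np.array([(u/1.5-d["cx"])/f,-(v/1.5-d["cy"])/f,-1]); s=(z-M[2,3])/r[2]; p=(M[:3,3]+s*r)[:2]
    print(p,(p-t)@R*1e3)
E
```

```text
[0.65245522 0.14803636] [ 63.4244017  137.83952853]
[0.67726678 0.14376047] [ 88.60170388 137.84813073]
[0.65668547 0.10391085] [75.1017014 95.0774433]
[0.68018344 0.08948589] [100.71161454  84.86146626]
[0.48561586 0.1232335 ] [-96.76097023  85.0077256 ]
```

Call:
step_arm(
  plan=[-0.1,0,0,5.5,-0.9,5,0,-0.1,0,0,5.5,-0.9,10,0,-0.1,0,0,5.5,-0.9,15,0,-0.1,0,0,5.5,-0.9,18.6,0,-0.1,0,0,5.5,-0.9,18.6,0,-0.1,0,0,5.5,-0.9,18.6,0,-0.1,0,0,5.5,-0.9,18.6,0],
)

```text
t: 11.2
ee_pos: [0.6633, 0.1335, 0.0682]
orientation: [[0.17, 0.985, 0.002], [0.985, -0.17, 0.0], [0.0, 0.002, -1.0]]
wrist_force: [-0.0, 0.3, 2.0]
gripper_width: 0.0001
```

```bash
python3 - <<'E'
from h import *
o=robot.get_obs(); print(o["t"],o["ee_pos"],o["wrist_force"])
rel([*TW[3],.048],YAW)
E
```

```text
11.2 [0.66329572 0.13354587 0.06820954] [-0.00908479  0.2675605   1.95888489]
turn [ 0.13 -0.03  0.  ] shift cm [-0.04 -0.16  2.02]
```

Call:
step_arm(
  plan=[0,0,0,0,0,0.8,0,0,0,0,0,0,1.5,0,0,0,0,0,0,1.5,0,0,0,0,0,0,1.5,0],
)

```text
t: 11.6
ee_pos: [0.6619, 0.1335, 0.0514]
orientation: [[0.17, 0.985, -0.0], [0.985, -0.17, -0.0], [-0.0, -0.0, -1.0]]
wrist_force: [0.6, 0.7, 0.5]
gripper_width: 0.0
```

Call:
step_arm(
  plan=[0,0,0,0,0,0.1,0,0,0,0,0,0,0.3,0,0,0,0,0,0,0.3,0],
)

```text
t: 11.9
ee_pos: [0.6617, 0.1336, 0.0479]
orientation: [[0.17, 0.985, -0.0], [0.985, -0.17, -0.0], [-0.0, -0.0, -1.0]]
wrist_force: [-0.1, 0.0, -0.1]
gripper_width: -0.0002
```

Call:
step_arm(
  plan=[0,0,0,0,0,0.1,0,0,0,0,0,0,0.2,0,0,0,0,0,0,0.2,0],
)

```text
t: 12.2
ee_pos: [0.662, 0.1336, 0.0464]
orientation: [[0.17, 0.985, 0.0], [0.985, -0.17, -0.0], [-0.0, 0.0, -1.0]]
wrist_force: [-0.2, 0.6, 0.9]
gripper_width: -0.0
```

Call:
step_arm(
  plan=[0,0,0,0,0,0.1,0,0,0,0,0,0,0.2,0,0,0,0,0,0,0.3,0,0,0,0,0,0,0.3,0],
)

```text
t: 12.6
ee_pos: [0.6622, 0.1341, 0.0442]
orientation: [[0.17, 0.986, 0.001], [0.986, -0.17, 0.001], [0.001, 0.001, -1.0]]
wrist_force: [-2.2, 0.6, 6.4]
gripper_width: 0.0002
```

Call:
step_arm(
  plan=[0,0,0,0,0,0.1,0,0,0,0,0,0,0.2,0,0,0,0,0,0,0.2,0],
)

```text
t: 12.9
ee_pos: [0.6622, 0.1344, 0.0424]
orientation: [[0.169, 0.986, 0.001], [0.986, -0.169, 0.002], [0.002, 0.001, -1.0]]
wrist_force: [-2.7, 0.8, 8.0]
gripper_width: -0.0001
```

Call:
step_arm(
  plan=[0,0,0,0,0,0.1,0,0,0,0,0,0,0.2,0,0,0,0,0,0,0.2,0],
)

```text
t: 13.2
ee_pos: [0.6623, 0.1348, 0.0404]
orientation: [[0.169, 0.986, 0.001], [0.986, -0.169, 0.002], [0.002, 0.001, -1.0]]
wrist_force: [-1.6, 2.0, 8.1]
gripper_width: 0.0002
```

Call:
step_arm(
  plan=[0,0,0,0,0,0.1,0,0,0,0,0,0,0.2,0,0,0,0,0,0,0.2,0],
)

```text
t: 13.5
ee_pos: [0.6624, 0.135, 0.0385]
orientation: [[0.169, 0.986, 0.001], [0.986, -0.169, 0.003], [0.003, 0.001, -1.0]]
wrist_force: [-3.0, 3.2, 8.4]
gripper_width: 0.0001
```

Call:
step_arm(
  plan=[0,0,0,0,0,0.1,0,0,0,0,0,0,0.2,0,0,0,0,0,0,0.2,0],
)

```text
t: 13.8
ee_pos: [0.6623, 0.1352, 0.0365]
orientation: [[0.169, 0.986, 0.001], [0.986, -0.169, 0.003], [0.003, 0.001, -1.0]]
wrist_force: [-3.1, 3.4, 8.5]
gripper_width: 0.0004
```

Call:
step_arm(
  plan=[0,0,0,0,0,0.1,0,0,0,0,0,0,0.1,0],
)

```text
t: 14.0
ee_pos: [0.6624, 0.1352, 0.0364]
orientation: [[0.169, 0.986, 0.001], [0.986, -0.169, 0.003], [0.003, 0.001, -1.0]]
wrist_force: [-5.0, 2.9, 13.0]
gripper_width: 0.0001
```

Call:
step_arm(
  plan=[0,0,0,0,0,0.1,0,0,0,0,0,0,0.1,0,0,0,0,0,0,0.1,0],
)

```text
t: 14.3
ee_pos: [0.6624, 0.1352, 0.0362]
orientation: [[0.169, 0.986, 0.002], [0.986, -0.169, 0.003], [0.003, 0.001, -1.0]]
wrist_force: [-5.6, 3.1, 19.5]
gripper_width: -0.0
```

Call:
step_arm(
  plan=[0,0,0,0,0,0.05,0,0,0,0,0,0,0.05,0,0,0,0,0,0,0.05,0],
)

```text
t: 14.6
ee_pos: [0.6624, 0.1351, 0.0361]
orientation: [[0.169, 0.986, 0.002], [0.986, -0.169, 0.003], [0.003, 0.001, -1.0]]
wrist_force: [-8.1, 2.5, 22.2]
gripper_width: 0.0002
```

Call:
step_arm(
  plan=[0,0,0,0,0,-1.0,0,0,0,0,0,0,-5,0,0,0,0,0,0,-9,0,0,0,0,0,0,-13,0,0,0,0,0,0,-17,0,0,0,0,0,0,-21,0,0,0,0,0,0,-21,0,0,0,0,0,0,-21,0],
)

```text
t: 15.4
ee_pos: [0.6627, 0.1337, 0.2438]
orientation: [[0.17, 0.985, 0.002], [0.985, -0.17, 0.0], [0.001, 0.002, -1.0]]
wrist_force: [0.5, 0.1, -0.4]
gripper_width: -0.0
```

Call:
step_arm(
  plan=[0,0,0,0,-5,0,0,0,0,0,0,-10,0,0,0,0,0,0,-15,0,0,0,0,0,0,-20,0,0,0,0,0,0,-20,0,0,0,0,0,0,-20,0,0],
)

```text
t: 16.0
ee_pos: [0.4633, 0.1674, 0.2415]
orientation: [[0.169, 0.986, -0.002], [0.986, -0.169, -0.001], [-0.001, -0.002, -1.0]]
wrist_force: [1.1, 0.1, -0.8]
gripper_width: -0.0003
```

```bash
python3 - <<'E'
from h import *
d=robot.read_camera("scene")
im=d["img"][120:270,180:345]; cv2.imwrite("pics/s5.png",cv2.resize(cv2.cvtColor(im,cv2.COLOR_RGB2BGR),None,fx=4,fy=4,interpolation=cv2.INTER_CUBIC))
print("tab_1",[(np.round(r["xyz"],4).tolist(),round(r["p"],2)) for r in robot.pinpoint(d,"tab_1")])
w=robot.read_camera("wrist"); save(w,"w5.png")
for l in ["plate","corner_1","tab_1","gauge_block","long_block","brass_weight"]: print(l,[(np.round(r["xyz"],4).tolist(),round(r["p"],2)) for r in robot.pinpoint(w,l)])
o=robot.get_obs(); print(o["t"],o["ee_pos"],o["wrist_force"])
E
```

```text
tab_1 [([0.4733, -0.0811, 0.0316], 0.67), ([0.6182, -0.1092, 0.0238], 0.59), ([0.6631, 0.132, 0.0204], 0.57), ([0.5097, 0.1549, 0.0303], 0.49)]
plate [([0.5645, 0.0204, 0.0309], 0.88)]
corner_1 [([0.6629, 0.0767, 0.0459], 0.94), ([0.6425, -0.0608, 0.0443], 0.8), ([0.4939, 0.1114, 0.0443], 0.76), ([0.5803, 0.1454, 0.0055], 0.39)]
tab_1 [([0.5122, 0.1603, 0.0273], 0.68), ([0.6631, 0.1315, 0.0184], 0.61)]
gauge_block [([0.582, 0.032, 0.0451], 0.77)]
long_block [([0.5801, 0.1483, 0.0052], 0.7)]
brass_weight [([0.5471, -0.0945, 0.0078], 0.51), ([0.5815, 0.0341, 0.0413], 0.45)]
16.45 [0.46532249 0.16743238 0.24242998] [-0.86829444 -0.57982658 -0.50793664]
```

View pics/s5.png

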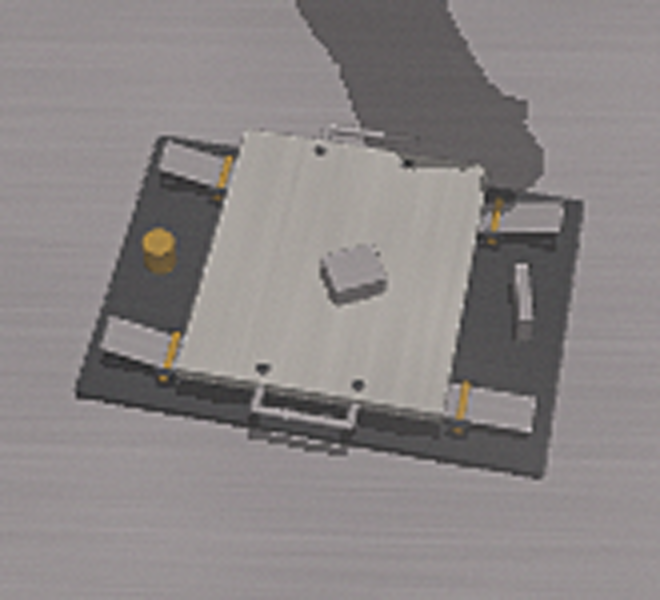

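View pics/w5.png

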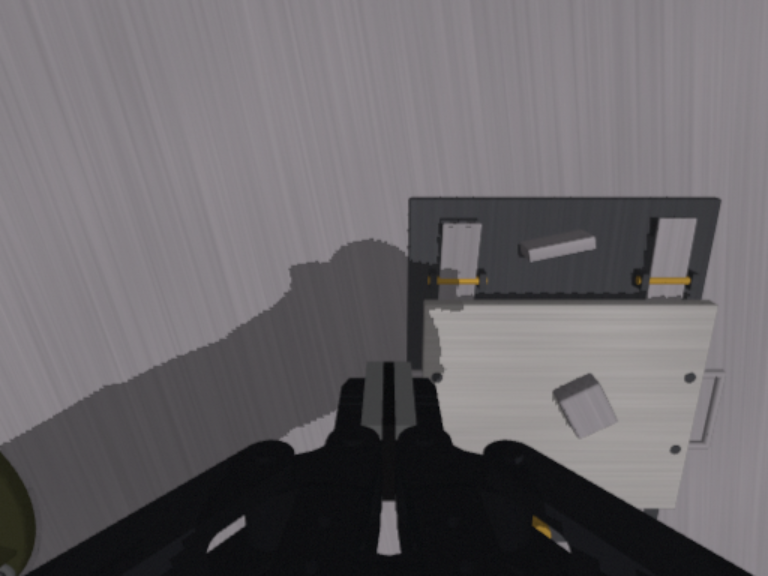

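Tab 4, at (500,410) in the scene crop, now lies flat. The other three tabs still stand up with shadows under them, and the plate and bystanders have not visibly moved. Handing in.

```bash
python3 -c "
from bench import robot
print(robot.sign_off())"
```

```text
the job is handed in; nothing more can be done
None
```

The rocking corner was corner_4 (far left). Its shim tab is now pressed flat, and the job is handed in at about 16.5 s.

- **Finding the corner:** corner_2 took 27 N and corner_1 took 16 N without sinking. Corner_4 began to sink at about 4 N and stopped about 5 mm down, where I held it at 16 N and then let go. I did not press corner_3, since the rocking corner had been found.
- **Tab:** I pressed only tab_4. It went down at about 8 N measured and stopped at the expected 19.5 mm height, where I held it to 22 N.
- **Last checks:** the pictures show tab_4 flat (about 18–20 mm). The other three tabs are still up, though one network reading put tab_3 at 24 mm. The plate, gauge block, brass weight and long block match their earlier positions within the networks' error. The arm ended about 0.24 m above the table, touching nothing.

**Less than ideal:**
- I did not press corner_4 again afterwards, so the plate standing firm is inferred from the tab reaching its stop.
- On reaching corner_4 the fingertips touched down at about 3 N while still settling sideways about 2 mm. The plate did not visibly shift.
- The press on corner_2 went above the 10 to 15 N given for a sound corner.

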